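Set the row of figures out on the display stand in reverse order

ROBOT

A 6-joint arm with a two-finger parallel gripper is mounted at the origin on the work surface. World frame = base frame: x ahead of the robot, y to its left, z up, the work surface at z = 0. Lengths are in m, angles in rad, forces in N, time in s.
With the tool pointing down it reaches from about 0.4 to 0.925 m from the base axis. Payload 3.4 kg.
Tool frame: the origin (TCP) lies midway between the tips of the shut fingers; the grasp point (between the pads) lies bot.pinch_z behind it (bot.pinch_z is the distance from the TCP to the grasp point, in m); z points along the fingers, x is the direction in which the jaws open and shut, and the axes are right-handed (so a half turn about z gives the same grasp; the last joint's range is limited). The gripper opens to 85 mm and grips with 20 to 120 N. Pads are 22 mm wide; open, the fingers measure 114 mm over their backs; the gripper's body (76 mm by 85 mm) begins 54 mm behind the grasp point. The pads swing forward as they close: fully open they stand 13 mm farther back than shut.
Start: joints at [1.032, 0.307, 1.506, -0, 1.328, -0.073], TCP at [0.258, 0.514, 0.231] pointing down, gripper open.
Joint ranges: [-3.12, 3.12], [-1.05, 2.28], [0.14, 2.33], [-1.42, 4.57], [0.1, 2.73], [-2.68, 2.68]. Speed limits (rad/s): [2.57, 2.57, 3.14, 3.14, 3.14, 3.14].

INTERFACE

Orientations are given as [roll, pitch, yaw] about the fixed x, y, z axes, in that order (R = Rz(yaw) Ry(pitch) Rx(roll)).
In Python, from cell import bot gives the robot as it stands.
- The arm moves only by the tool play_rows, never from a script. Its argument "moves" is a list that holds one entry, the list of rows, each a list of 7 numbers: the shift along the tool's x, y, z normalised to -1 to 1, where 1 is 40 cm, then the turn, a rotation vector about the tool's x, y, z normalised to -1 to 1, where 1 is pi/2 rad, then the finger opening in mm, from 0 to 85.4. In form: [[[x, y, z, ax, ay, az, grip], ...]]. A call has 1 to 5 rows; each row is the pose to reach, as a shift and turn from the pose commanded when the call began, along the tool's axes at that moment; what a row does not reach only later rows make up. A row lasts 1/8 s, in which the tool goes at most 62.5 mm and 10.7 degrees, less where a joint would pass 70% of its speed; a pose out of reach is approached as far as the arm can. A call with a number of a shift or a turn outside -1 to 1 is refused whole. A call with a gripper value outside its range is refused whole. The fingers move at their own pace and stop on an object; "grip_force" is the grip in N (left out, the last holds). Time passes only in rows, so rows that repeat a pose let the fingers close. It gives the time, the measured TCP pose, the force and the opening at its end, in the units of the state.
- bot.observe(): the state, without advancing time (a new reading comes with each control period).
- bot.get_image(name): name is "scene" or "top"; returns (picture, depth): 384x512x3 uint8, blue, green, red; 384x512 float32, m along the optical axis (not along the pixel's ray), 0 where there is no reading.
- bot.camera_info(name): a dict with "fx", "fy", "cx", "cy" (pixels), "k1" (the pictures are not rectified: a ray, as slopes to the right and down, at radius r is drawn at 1 + k1 r^2 times it, then the intrinsics apply), "rvec" (rotation vector, rad) and "tvec" (3), from world to camera coordinates, as OpenCV has them. Camera axes: x right, y down, z forward; pixel columns grow to the right and rows downward; lengths in m; the calibration is good to about 2 mm. A picture is of the moment at which its call begins. camera_info takes no time and is no camera call.
- bot.finish_job(): hands the job in, once; it reports no verdict.
The state is a dict: "time": time; "joint_pos": joint angles; "dq": joint speeds; "tau": joint torques, N m; "eef_pos": TCP position; "tcp_rot": TCP orientation; "wrist_force": force on the tool from outside, world axes, zero at the start; "moment": the same for the moment, N m; "finger_gap": opening from 0.0 (shut) to 1.0 (fully open).
Only numpy, scipy, OpenCV 4.12 (cv2) and the standard library are available. Lean on these libraries where they do the work, as an engineer would, in place of code of your own. Each camera call takes 0.05 s, during which the arm holds its last target. There are 200 camera calls.

TASK

Move the four ceramic figures from the tray to the display stand, one to each place, with their order in the row reversed: the figure at the handle end of the tray goes to the place beside the brass ball, its neighbour to the next place, and so on along the row. Turn each figure so that the notch in the front of its foot takes the place's steel pin, its foot lying flat on the stand and centred on the place, and leave all four standing there, never tipping one over.

Things in the scene. Friction and masses are not known exactly. Their poses are not given: they have to be found in the camera images.
- bear_mid (a point): White ceramic bear: ball head with a snout and two round ears; 84 mm tall, 0.14 kg. Point: on its axis, half-way up (42 mm over the underside); +x is its front. Here the body is an upright cylinder, 38 mm diameter, free to grip; head no wider than the body. Wooden foot 60 (x) x 44 x 10 mm, centred on the axis; in its front edge an open notch 20 mm wide, x = 16 to 30 mm.
- rabbit_mid (a point): White ceramic rabbit: small ball head with two long upright ears (the tallest); 98 mm tall, 0.14 kg. Point: on its axis, half-way up (49 mm over the underside); +x is its front. Here the body is an upright cylinder, 38 mm diameter, free to grip; head no wider than the body. Wooden foot 60 (x) x 44 x 10 mm, centred on the axis; in its front edge an open notch 20 mm wide, x = 16 to 30 mm.
- duck_mid (a point): White ceramic duck: ball head with a flat bill (the shortest); 74 mm tall, 0.14 kg. Point: on its axis, half-way up (37 mm over the underside); +x is its front. Here the body is an upright cylinder, 38 mm diameter, free to grip; head no wider than the body. Wooden foot 60 (x) x 44 x 10 mm, centred on the axis; in its front edge an open notch 20 mm wide, x = 16 to 30 mm.
- owl_mid (a point): White ceramic owl: no neck, head as wide as the body, two pointed tufts; 80 mm tall, 0.14 kg. Point: on its axis, half-way up (40 mm over the underside); +x is its front. Here the body is an upright cylinder, 38 mm diameter, free to grip; head no wider than the body. Wooden foot 60 (x) x 44 x 10 mm, centred on the axis; in its front edge an open notch 20 mm wide, x = 16 to 30 mm.
- bear_coaster: Fixed dark slate coaster, 72 x 72 x 4 mm, one of four alike in a row on the tray: the one that the bear stands on at the start, turned up to 0.6 rad from the tray's x. Origin: centre of its underside (12 mm above the table). It needs nothing done to it; its place in the row tells where the bear came from.
- rabbit_coaster: Fixed dark slate coaster, 72 x 72 x 4 mm, one of four alike in a row on the tray: the one that the rabbit stands on at the start, turned up to 0.6 rad from the tray's x. Origin: centre of its underside (12 mm above the table). It needs nothing done to it; its place in the row tells where the rabbit came from.
- duck_coaster: Fixed dark slate coaster, 72 x 72 x 4 mm, one of four alike in a row on the tray: the one that the duck stands on at the start, turned up to 0.6 rad from the tray's x. Origin: centre of its underside (12 mm above the table). It needs nothing done to it; its place in the row tells where the duck came from.
- owl_coaster: Fixed dark slate coaster, 72 x 72 x 4 mm, one of four alike in a row on the tray: the one that the owl stands on at the start, turned up to 0.6 rad from the tray's x. Origin: centre of its underside (12 mm above the table). It needs nothing done to it; its place in the row tells where the owl came from.
- tray: Fixed pale wooden tray, 96 (x) x 336 (y) mm, floor 12 mm and long rims 18 mm above the table. Origin: centre of its underside, on the table. The four coasters lie along its y axis at y = +120, +40, -40, -120 mm (x = 0); figures' feet stand 16 mm above the table. A dark steel loop handle (38 mm high) is at its +y end (y = 163 mm).
- stand: Fixed dark wooden stand, 100 (x) x 336 (y) x 30 mm. Origin: centre of its underside, on the table. Four flat places (64 x 50 mm inlays) centred at y = -120, -40, +40, +120 mm, x = 0. A steel pin, 7 mm thick, 10 mm high, stands at x = +24 mm in each: it enters the notch of a figure centred there and facing +x. A brass ball (18 mm across, top 58 mm above the table) is at its -y end (y = -161 mm).
Mind the look-alikes: they are no part of the job. Leave any blue look-alike of the part that bears rabbit_mid alone. What is shaped like the part that bears duck_mid but orange is not meant.

How it is judged:
At the end, for the whole second after the job is handed in: Each figure is at rest in the mirrored place (tray y = +120/+40/-40/-120 to stand y = -120/-40/+40/+120 mm): axis within 9 mm of its centre along the stand's x and y, foot flat on the top within 3 mm, tilt under 0.08 rad, facing the stand's +x within 0.4 rad, pin in notch (((y of bear_coaster in the frame of tray between 0.1 and 0.14 m and y of bear_mid in the frame of stand between -0.129 and -0.111 m) or (y of bear_coaster in the frame of tray between 0.02 and 0.06 m and y of bear_mid in the frame of stand between -0.049 and -0.031 m) or (y of bear_coaster in the frame of tray between -0.06 and -0.02 m and y of bear_mid in the frame of stand between 0.031 and 0.049 m) or (y of bear_coaster in the frame of tray between -0.14 and -0.1 m and y of bear_mid in the frame of stand between 0.111 and 0.129 m)) and x of bear_mid in the frame of stand between -0.009 and 0.009 m and z of bear_mid in the frame of stand between 0.069 and 0.075 m and angle between the x axis of each of bear_mid, rabbit_mid, duck_mid, owl_mid and the x axis of stand, either way round below 0.4 rad and angle between each of bear_mid, rabbit_mid, duck_mid, owl_mid's own z axis and vertical below 0.08 rad and linear speed of each of bear, rabbit, duck, owl below 0.02 m/s and ((y of rabbit_coaster in the frame of tray between 0.1 and 0.14 m and y of rabbit_mid in the frame of stand between -0.129 and -0.111 m) or (y of rabbit_coaster in the frame of tray between 0.02 and 0.06 m and y of rabbit_mid in the frame of stand between -0.049 and -0.031 m) or (y of rabbit_coaster in the frame of tray between -0.06 and -0.02 m and y of rabbit_mid in the frame of stand between 0.031 and 0.049 m) or (y of rabbit_coaster in the frame of tray between -0.14 and -0.1 m and y of rabbit_mid in the frame of stand between 0.111 and 0.129 m)) and x of rabbit_mid in the frame of stand between -0.009 and 0.009 m and z of rabbit_mid in the frame of stand between 0.076 and 0.082 m and ((y of duck_coaster in the frame of tray between 0.1 and 0.14 m and y of duck_mid in the frame of stand between -0.129 and -0.111 m) or (y of duck_coaster in the frame of tray between 0.02 and 0.06 m and y of duck_mid in the frame of stand between -0.049 and -0.031 m) or (y of duck_coaster in the frame of tray between -0.06 and -0.02 m and y of duck_mid in the frame of stand between 0.031 and 0.049 m) or (y of duck_coaster in the frame of tray between -0.14 and -0.1 m and y of duck_mid in the frame of stand between 0.111 and 0.129 m)) and x of duck_mid in the frame of stand between -0.009 and 0.009 m and z of duck_mid in the frame of stand between 0.064 and 0.07 m and ((y of owl_coaster in the frame of tray between 0.1 and 0.14 m and y of owl_mid in the frame of stand between -0.129 and -0.111 m) or (y of owl_coaster in the frame of tray between 0.02 and 0.06 m and y of owl_mid in the frame of stand between -0.049 and -0.031 m) or (y of owl_coaster in the frame of tray between -0.06 and -0.02 m and y of owl_mid in the frame of stand between 0.031 and 0.049 m) or (y of owl_coaster in the frame of tray between -0.14 and -0.1 m and y of owl_mid in the frame of stand between 0.111 and 0.129 m)) and x of owl_mid in the frame of stand between -0.009 and 0.009 m and z of owl_mid in the frame of stand between 0.067 and 0.073 m); the robot touches nothing.
It fails at once if the bear is tipped over (more than 0.6 rad) (angle between bear_mid's own z axis and vertical above 0.6 rad).
It fails at once if the rabbit is tipped over (more than 0.6 rad) (angle between rabbit_mid's own z axis and vertical above 0.6 rad).
It fails at once if the duck is tipped over (more than 0.6 rad) (angle between duck_mid's own z axis and vertical above 0.6 rad).
It fails at once if the owl is tipped over (more than 0.6 rad) (angle between owl_mid's own z axis and vertical above 0.6 rad).
It also fails if it takes over 120 s, if anything falls off the work surface, if the arm or the gripper's body presses on something with over 40 N, if the wrist force passes 120 N, or if a joint passes its speed limit or range.

## Working session

There is one attempt and no reset: what is moved stays moved. The work goes in short steps, Python scripts to look and compute and a tool call to move; the robot and the scene stay as the last step left them, time stands still between calls to the robot, and variables do not carry over. Pictures are saved under pics/ and viewed, about 12 in all and at most 16, crops included, and the job is handed in when it is done.

Besides the shell and the picture viewer there is one more tool, called after "Emit:" as name(argument=value, ...) on one line, values as JSON. play_rows: Moves the arm, as the interface text tells. Scaled input: -1 to 1 covers 40 cm each way for a shift and pi/2 rad each way for a turn. Its arguments: {"type":"object","properties":{"moves":{"type":"array"},"grip_force":{"type":"number"}},"required":["moves"]}

```bash
mkdir -p pics; ls; python3 - <<'E'
from cell import bot
import cv2
for n in ("top","scene"):
    im,d=bot.get_image(n); cv2.imwrite(f"pics/{n}0.png",im); print(n,bot.camera_info(n))
print(bot.observe(),bot.pinch_z)
E
```

```text
pics
top {'fx': 474.31743210793144, 'fy': 474.31743210793144, 'cx': 246.5726784614218, 'cy': 195.05917885201814, 'k1': 0.003227378035850626, 'rvec': array([ 2.19619198, -2.18788335,  0.05094602]), 'tvec': array([-0.01605685,  0.50426435,  1.26447935])}
scene {'fx': 447.3635996254295, 'fy': 447.3635996254295, 'cx': 248.42472597405614, 'cy': 187.82823719030665, 'k1': -0.1674300226432702, 'rvec': array([ 1.89904026,  1.51359605, -0.65527121]), 'tvec': array([-0.11984399, -0.28534843,  1.61475614])}
{'time': 0.1, 'joint_pos': array([ 1.03148655e+00,  3.07514179e-01,  1.50752358e+00, -2.95772715e-05,
        1.32840603e+00, -7.35082163e-02]), 'dq': array([-0.00063115, -0.00216796, -0.00386099, -0.00174233, -0.00094139,
       -0.00123257]), 'tau': array([-2.33428473e-04, -4.58530176e+01, -2.52609068e+01, -4.27108225e-04,
        5.58835105e-03, -2.25737637e-05]), 'eef_pos': array([0.25797279, 0.51319148, 0.23047123]), 'tcp_rot': array([-3.14148532e+00,  1.84824668e-03,  1.10500199e+00]), 'wrist_force': array([-0.21228979,  1.18439547,  0.43422359]), 'moment': array([-0.00739328,  0.02740561, -0.05680731]), 'finger_gap': 1.0008304664250032} 0.0187
```

View pics/top0.png

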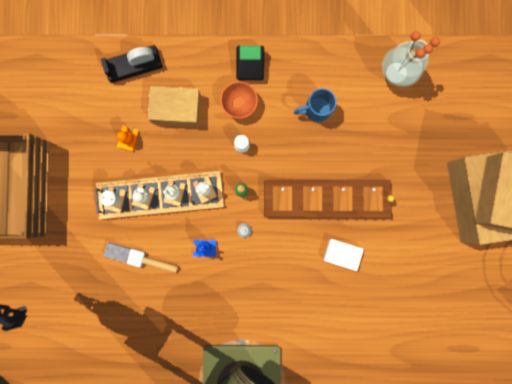

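View pics/scene0.png

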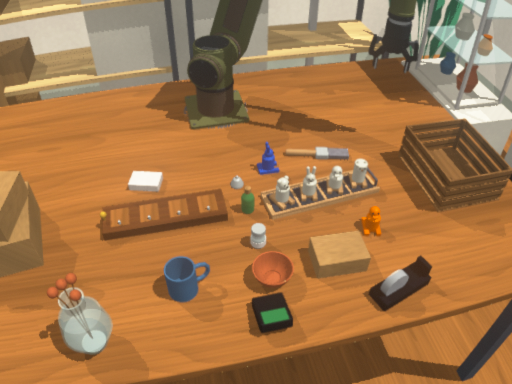

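The top view shows the tray at px (97-224, 173-218) and the stand at (265-392, 180-219), with its ball on the right at (390,198) and its pins on the far side. I'll enlarge both.

```bash
cat > h.py <<'E'
from cell import bot
import cv2, numpy as np
class Cam:
    def __init__(s,n):
        c=bot.camera_info(n); s.K=np.array([[c["fx"],0,c["cx"]],[0,c["fy"],c["cy"]],[0,0,1]])
        s.D=np.array([c["k1"],0,0,0]); s.rv=c["rvec"]; s.R=cv2.Rodrigues(s.rv)[0]; s.t=c["tvec"]
    def ray(s,uv):
        p=cv2.undistortPoints(np.array(uv,float).reshape(-1,1,2),s.K,s.D)[:,0]
        return np.c_[p,np.ones(len(p))]
    def at_z(s,uv,z):
        r=s.ray(uv)@s.R; o=-s.R.T@s.t
        return o+r*((np.asarray(z)-o[2])/r[:,2])[:,None]
    def cloud(s,d):
        h,w=d.shape; uv=np.stack(np.meshgrid(np.arange(w),np.arange(h)),-1).reshape(-1,2)
        return ((s.ray(uv)*d.reshape(-1,1)-s.t)@s.R).reshape(h,w,3)
    def px(s,P): return cv2.projectPoints(np.array(P,float),s.rv,s.t,s.K,s.D)[0][:,0]
def crop(im,x,y,w,h,k): return cv2.resize(im[y:y+h,x:x+w],None,fx=k,fy=k,interpolation=cv2.INTER_CUBIC)
E
python3 - <<'E'
from h import *
t=cv2.imread("pics/top0.png");s=cv2.imread("pics/scene0.png")
a=crop(t,88,165,150,60,5.2); b=crop(t,255,170,150,55,5.2)
cv2.imwrite("pics/c1.png",np.vstack([a,b]))
cv2.imwrite("pics/c2.png",crop(s,255,140,135,80,5.9))
E
```

```text
(no output)
```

View pics/c1.png

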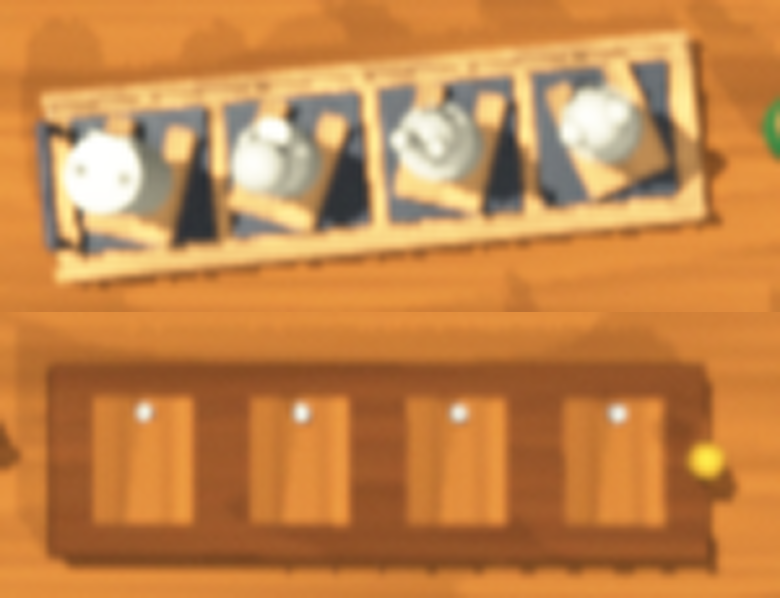

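View pics/c2.png

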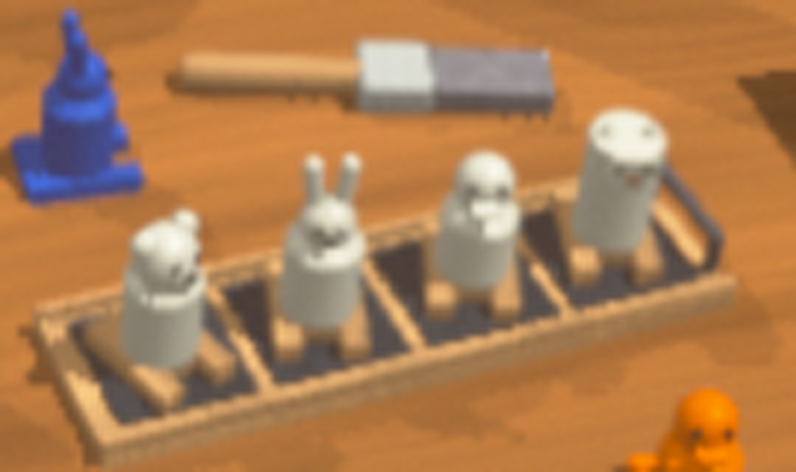

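Along the tray from the handle (left): owl, duck, rabbit, bear. They go to stand y = -120, -40, +40, +120 in that order. Next I'll measure the poses.

```bash
python3 - <<'E'
from h import *
C=Cam("top"); im,d=bot.get_image("top"); P=C.cloud(d)
f=lambda L,ox,oy:[(x/5.2+ox-.4,y/5.2+oy-.4) for x,y in L]
tr=C.at_z(f([(42,95),(688,35),(705,218),(58,282)],88,165),.018)
st=C.at_z(f([(50,53),(710,53),(712,245),(52,245)],255,170),.03)
pin=C.at_z(f([(144,100),(302,100),(459,100),(618,100)],255,170),.04)
np.set_printoptions(precision=4,suppress=True)
for n,q in(("tray",tr),("stand",st)): print(n,q[:,:2],q.mean(0),[np.linalg.norm(q[i]-q[i-1]) for i in range(4)],np.arctan2(q[3]-q[2],q[3]*0+1)[:2],"yaw",np.arctan2(*( (q[0]+q[3]-q[1]-q[2])[:2]*[-1,1])))
print("pins",pin,C.at_z([(390.7,198.5)],.049))
S=P[183:216,270:385]; print("stand depth z median",np.median(S[...,2]),S[...,2].std())
# figures
from scipy.optimize import least_squares,minimize
z=P[...,2]; 
for n,u in(("owl",108),("duck",141),("rabbit",172),("bear",205)):
    s=P[170:222,u-17:u+22].reshape(-1,3)
    b=s[s[:,2]>.035]; ft=s[(s[:,2]>.0225)&(s[:,2]<.031)]
    top=b[b[:,2]>b[:,2].max()-.02]
    side=b[(b[:,2]<.062)]
    r=least_squares(lambda c:np.hypot(*(side[:,:2]-c).T)-.019,b[:,:2].mean(0),loss="soft_l1",f_scale=.002).x
    print(n,"max z",b[:,2].max(),"side n",len(side),"circle",r,"foot n",len(ft))
    # foot rectangle w/ notch fit: soft outside distance minus
    np.save(f"/tmp/{n}.npy",ft)
E
```

```text
tray [[0.5354 0.392 ]
 [0.5678 0.0578]
 [0.4731 0.0484]
 [0.4388 0.3818]] [0.5038 0.22   0.018 ] [np.float64(0.09715803485929797), np.float64(0.33575028265951606), np.float64(0.09515507566271078), np.float64(0.3351121210570078)] [-0.0342  0.3218] yaw 0.0993752041514647
stand [[ 0.5443 -0.0611]
 [ 0.5455 -0.3982]
 [ 0.4474 -0.3981]
 [ 0.4461 -0.0623]] [ 0.4958 -0.2299  0.03  ] [np.float64(0.09819125753277116), np.float64(0.33716261215469173), np.float64(0.09800856530833475), np.float64(0.33578853010229504)] [-0.0013  0.324 ] yaw 0.00368455492064525
pins [[ 0.5197 -0.1085  0.04  ]
 [ 0.52   -0.1885  0.04  ]
 [ 0.5203 -0.268   0.04  ]
 [ 0.5206 -0.3484  0.04  ]] [[ 0.4948 -0.3908  0.049 ]]
stand depth z median 0.03135368146419935 0.07353011283607762
owl max z 1.2890204331314952 side n 108 circle [0.4867 0.3613] foot n 163
duck max z 1.2890204331314952 side n 51 circle [0.4996 0.2638] foot n 166
rabbit max z 1.2890204331314952 side n 24 circle [0.5087 0.1802] foot n 166
bear max z 1.2890204331314952 side n 15 circle [0.518  0.0988] foot n 168
```

```bash
cat > fit.py <<'E'
from h import *
from scipy.optimize import differential_evolution
def sd(p,cx,cy,hx,hy):
    q=np.abs(p-[cx,cy])-[hx,hy]; return np.hypot(*np.maximum(q,0).T)+np.minimum(q.max(1),0)
def fit(C,P,c,zb,yaw0):
    """foot pose from top depth: foot underside height zb, guess c"""
    u,v=C.px([[c[0],c[1],zb+.01]])[0].astype(int); sl=np.s_[v-24:v+25,u-24:u+25]
    uv=np.stack(np.meshgrid(np.arange(u-24,u+25),np.arange(v-24,v+25)),-1).reshape(-1,2)
    g=C.at_z(uv,zb+.01)[:,:2]; z=P[sl][...,2].ravel()-zb
    ok=(z<.0145)&(z>-.03); lab=np.where(z[ok]>.0062,1.,0.); g=g[ok]
    def e(t):
        a=np.array([[np.cos(t[2]),-np.sin(t[2])],[np.sin(t[2]),np.cos(t[2])]])
        p=(g-t[:2])@a
        s=np.maximum(sd(p,0,0,.03,.022),-sd(p,.026,0,.010,.010))
        m=1/(1+np.exp(np.clip(s/.0008,-40,40))); near=np.hypot(*(g-c).T)<.046
        return ((m-lab)**2)[near].mean()
    r=differential_evolution(e,[(c[0]-.012,c[0]+.012),(c[1]-.012,c[1]+.012),(yaw0-1,yaw0+1)],seed=0,tol=1e-6)
    return r.x,r.fun
E
python3 - <<'E'
from fit import *
np.set_printoptions(precision=4,suppress=True)
C=Cam("top"); im,d=bot.get_image("top"); P=C.cloud(d)
y=.0994
for n,k in(("owl",.12),("duck",.04),("rabbit",-.04),("bear",-.12)):
    c=np.array([.5038-np.sin(y)*k,.22+np.cos(y)*k]); r,f=fit(C,P,c,.016,y)
    print(n,c,r,f)
    for x0,y0 in((.03,.022),(-.03,.022),(-.03,-.022),(.03,-.022)):
        w=[r[0]+x0*np.cos(r[2])-y0*np.sin(r[2]),r[1]+x0*np.sin(r[2])+y0*np.cos(r[2]),.026]
        q=C.px([w])[0]; cv2.circle(im,tuple(int(round(v*16)) for v in q),8,(0,0,255),-1,shift=4)
cv2.imwrite("pics/c3.png",crop(im,88,165,150,60,5.2))
E
```

```text
owl [0.4919 0.3394] [ 0.4903  0.3383 -0.1988] 0.024210032847446498
duck [0.4998 0.2598] [ 0.4992  0.2625 -0.312 ] 0.03406131852500228
rabbit [0.5078 0.1802] [ 0.5083  0.18   -0.2192] 0.035709244909785845
bear [0.5157 0.1006] [0.5178 0.0985 0.4226] 0.026891927786424626
```

View pics/c3.png

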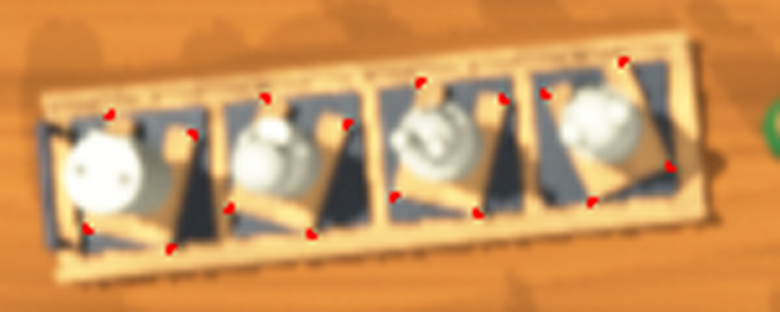

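The red corner marks lie on the visible feet, and the positions are within 2-3 mm of the coaster centres. I'll add a helper that works out moves and start with the owl.

```bash
cat > mv.py <<'E'
import sys, numpy as np
from cell import bot
from scipy.spatial.transform import Rotation as R
FIG=dict(owl=(.4903,.3383,-.199,.037),duck=(.4992,.2625,-.312,.034),rabbit=(.5083,.180,-.219,.044),bear=(.5178,.0985,.4226,.039))
S=np.array([.496,-.229]); SY=.004
def place(y): return [S[0]-np.sin(SY)*y, S[1]+np.cos(SY)*y]
def rel(p0,r0,p,yaw):
    t=R.from_euler("xyz",[np.pi,0,yaw]); q=r0.inv().apply(np.array(p)-p0)/.4; w=(r0.inv()*t).as_rotvec()/(np.pi/2)
    return np.round(np.r_[q,w],4).tolist()
# args: x,y,z,yaw ...  chained targets, each relative to the one before (first: to the present pose)
def plan(*T):
    s=bot.observe(); p,r=s["eef_pos"],R.from_euler("xyz",s["tcp_rot"])
    print("t",round(s["time"],2),"tcp",np.round(p,4),np.round(s["tcp_rot"],3),"gap",round(s["finger_gap"],3),"F",np.round(s["wrist_force"],1))
    for t in T: print(rel(p,r,t[:3],t[3])); p,r=np.array(t[:3]),R.from_euler("xyz",[np.pi,0,t[3]])
E
python3 -c "
from mv import *
x,y,a,z=FIG['owl']; plan((x,y,.2,a),(x,y,z,a))"
```

```text
t 0.2 tcp [0.258  0.5134 0.2307] [-3.141e+00  1.000e-03  1.105e+00] gap 1.003 F [-0.1 -0.  -0.2]
[-0.1302, 0.7154, 0.0769, 0.0005, 0.0007, 0.8302]
[-0.0, -0.0, 0.4075, 0.0, 0.0, 0.0]
```

Emit:
play_rows(moves=[[[-0.13,0.715,0.077,0,0.001,0.83,85],[-0.13,0.715,0.077,0,0.001,0.83,85],[-0.13,0.715,0.077,0,0.001,0.83,85],[-0.13,0.715,0.077,0,0.001,0.83,85],[-0.13,0.715,0.077,0,0.001,0.83,85]]], grip_force=40)

```text
time: 0.82
eef_pos: [0.4924, 0.3368, 0.1999]
tcp_rot: [3.142, -0.001, 0.16]
wrist_force: [-0.5, 0.6, -0.2]
finger_gap: 0.994
```

```bash
python3 -c "
from mv import *
x,y,a,z=FIG['owl']; plan((x,y,.2,a),(x,y,z,a))"
```

```text
t 0.82 tcp [0.4924 0.3368 0.1999] [ 3.142e+00 -1.000e-03  1.600e-01] gap 0.994 F [-0.5  0.6 -0.2]
[-0.0046, -0.0046, -0.0001, -0.0001, -0.0005, 0.2283]
[-0.0, -0.0, 0.4075, 0.0, 0.0, 0.0]
```

Emit:
play_rows(moves=[[[-0.005,-0.005,0,0,0,0.228,85],[-0.005,-0.005,0,0,0,0.228,85],[-0.005,-0.005,0,0,0,0.228,85]]])

```text
time: 1.2
eef_pos: [0.4882, 0.3402, 0.2002]
tcp_rot: [-3.141, -0.0, -0.189]
wrist_force: [0.8, -0.7, -0.2]
finger_gap: 0.993
```

```bash
python3 -c "
from mv import *
x,y,a,z=FIG['owl']; plan((x,y,z,a))"
```

```text
t 1.2 tcp [0.4882 0.3402 0.2002] [-3.141 -0.    -0.189] gap 0.993 F [ 0.8 -0.7 -0.2]
[0.006, 0.0037, 0.408, -0.0002, -0.0001, 0.0062]
```

Emit:
play_rows(moves=[[[0.006,0.004,0.12,0,0,0.006,85],[0.006,0.004,0.23,0,0,0.006,85],[0.006,0.004,0.25,0,0,0.006,85],[0.006,0.004,0.25,0,0,0.006,85]]])

```text
time: 1.7
eef_pos: [0.4903, 0.3388, 0.1007]
tcp_rot: [-3.141, -0.0, -0.198]
wrist_force: [0.9, 0.1, 0.5]
finger_gap: 0.995
```

```bash
python3 -c "
from mv import *
x,y,a,z=FIG['owl']; plan((x,y,z,a))
import cv2
im,d=bot.get_image('scene'); cv2.imwrite('pics/g1.png',cv2.resize(im[100:230,240:400],None,fx=4.5,fy=4.5,interpolation=2))"
```

```text
t 1.7 tcp [0.4903 0.3388 0.1007] [-3.141 -0.    -0.198] gap 0.995 F [0.9 0.1 0.5]
[0.0, 0.0012, 0.1592, -0.0003, -0.0003, 0.0004]
```

View pics/g1.png

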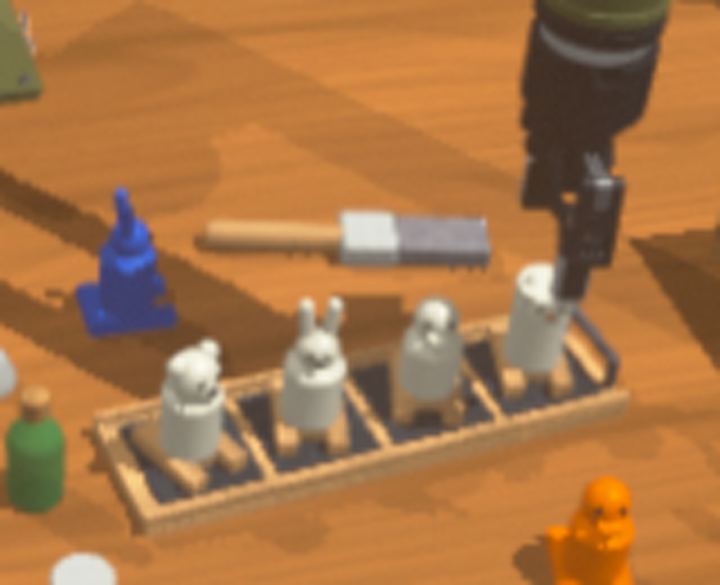

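```bash
python3 -c "
from h import *
C=Cam('scene'); f=lambda P:(C.px(P)-[240,100])*4.5
a=-.199; o=np.array([.4903,.3383,0]); e=np.array([np.cos(a),np.sin(a),0])
print(f([o+[0,0,.096],o+[0,0,.016],o+.0427*e+[0,0,.114],o+.03*e+[0,0,.026],o-.0427*e+[0,0,.114]]))
im,d=bot.get_image('top'); cv2.imwrite('pics/g2.png',crop(im,60,140,160,110,4.8)); T=Cam('top'); print((T.px([o+.0427*e+[0,0,.114],o+[0,0,.096],o-.0427*e+[0,0,.114]])-[60,140])*4.8)
"
```

```text
[[542.81404201 269.87264393]
 [522.75407453 363.36120232]
 [562.1707615  292.16734335]
 [534.4609049  383.41930747]
 [533.46082919 205.52519433]]
[[230.98730415 198.06375051]
 [223.59638437 280.24933946]
 [195.21953452 359.57736168]]
```

View pics/g2.png

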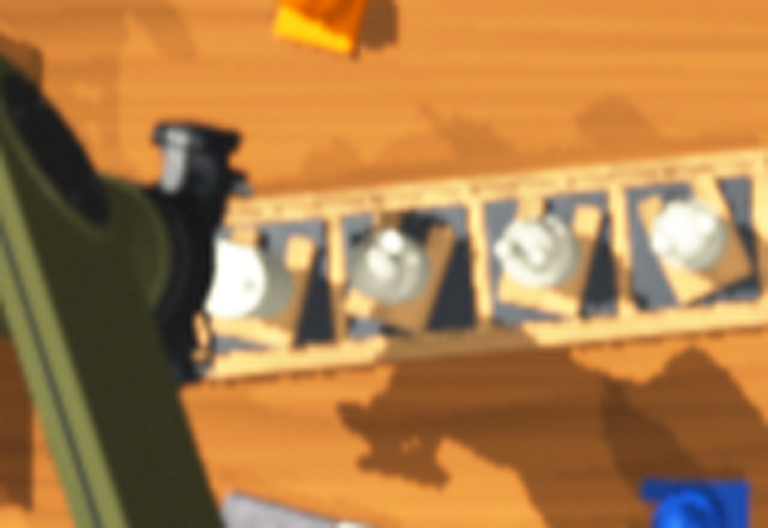

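The owl is where I predicted it, with the fingers in front of and behind it. Descending and gripping.

Emit:
play_rows(moves=[[[0,0.001,0.08,0,0,0,85],[0,0.001,0.14,0,0,0,85],[0,0.001,0.159,0,0,0,85],[0,0.001,0.159,0,0,0,85]]])

```text
time: 2.3
eef_pos: [0.4909, 0.3386, 0.0378]
tcp_rot: [-3.14, -0.002, -0.2]
wrist_force: [0.0, -0.5, -0.4]
finger_gap: 0.996
```

Emit:
play_rows(moves=[[[0,0,0,0,0,0,60],[0,0,0,0,0,0,45],[0,0,0,0,0,0,25],[0,0,0,0,0,0,25],[0,0,0,0,0,0,25]]])

```text
time: 2.92
eef_pos: [0.4905, 0.3384, 0.0378]
tcp_rot: [-3.14, -0.001, -0.2]
wrist_force: [-1.3, -0.4, 5.7]
finger_gap: 0.437
```

```bash
python3 -c "
from mv import *
x,y,a,z=FIG['owl']; q=place(-.12); plan((x,y,.20,a),(*q,.2,SY),(*q,z+.014,SY))"
```

```text
t 2.92 tcp [0.4905 0.3384 0.0378] [-3.14e+00 -1.00e-03 -2.00e-01] gap 0.437 F [-1.3 -0.4  5.7]
[0.0001, -0.0002, -0.4056, -0.0011, -0.001, -0.0007]
[0.3548, 1.6813, 0.0, 0.0, 0.0, -0.1292]
[0.0, -0.0, 0.3725, 0.0, 0.0, 0.0]
```

Emit:
play_rows(moves=[[[0,0,-0.06,0,0,0,25],[0,0,-0.16,0,0,0,25],[0,0,-0.28,0,0,0,25],[0,0,-0.37,0,0,0,25],[0,0,-0.405,0,0,0,25]]])

```text
time: 3.55
eef_pos: [0.4911, 0.3386, 0.2011]
tcp_rot: [-3.138, -0.004, -0.2]
wrist_force: [0.5, 0.4, -1.3]
finger_gap: 0.431
```

Emit:
play_rows(moves=[[[0.02,0.1,0,0,0,-0.01,25],[0.05,0.23,0,0,0,-0.03,25],[0.08,0.36,0,0,0,-0.04,25],[0.11,0.49,0,0,0,-0.05,25],[0.14,0.62,0,0,0,-0.06,25]]])

```text
time: 4.18
eef_pos: [0.4945, 0.0822, 0.1972]
tcp_rot: [-3.141, 0.002, -0.105]
wrist_force: [0.8, -0.5, -1.1]
finger_gap: 0.431
```

```bash
python3 -c "
from mv import *
x,y,a,z=FIG['owl']; q=place(-.12); plan((*q,.2,SY),(*q,z+.014,SY))"
```

```text
t 4.17 tcp [0.4945 0.0822 0.1972] [-3.141e+00  2.000e-03 -1.050e-01] gap 0.431 F [ 0.8 -0.5 -1.1]
[0.1177, 1.0714, -0.0073, -0.0001, 0.0012, -0.0694]
[0.0, -0.0, 0.3725, 0.0, 0.0, 0.0]
```

Emit:
play_rows(moves=[[[0.015,0.13,0,0,0,-0.02,25],[0.03,0.26,-0.005,0,0,-0.03,25],[0.044,0.4,-0.007,0,0,-0.05,25],[0.059,0.54,-0.007,0,0,-0.07,25],[0.075,0.68,-0.007,0,0,-0.07,25]]])

```text
time: 4.8
eef_pos: [0.4957, -0.1912, 0.1999]
tcp_rot: [-3.14, 0.001, 0.004]
wrist_force: [0.9, 1.5, -2.1]
finger_gap: 0.433
```

```bash
python3 -c "
from mv import *
x,y,a,z=FIG['owl']; q=place(-.12); plan((*q,.2,SY),(*q,z+.014,SY))"
```

```text
t 4.8 tcp [ 0.4957 -0.1912  0.1999] [-3.14e+00  1.00e-03  4.00e-03] gap 0.433 F [ 0.9  1.5 -2.1]
[0.0002, 0.3946, -0.0011, -0.0012, 0.0009, 0.0002]
[0.0, -0.0, 0.3725, 0.0, 0.0, 0.0]
```

Emit:
play_rows(moves=[[[0,0.14,0,0,0,0,25],[0,0.27,0,0,0,0,25],[0,0.37,0,0,0,0,25],[0,0.395,0,-0.001,0.001,0,25],[0,0.395,0,-0.001,0.001,0,25]]])

```text
time: 5.42
eef_pos: [0.4966, -0.3475, 0.1997]
tcp_rot: [-3.14, -0.0, 0.003]
wrist_force: [0.0, 0.5, -1.8]
finger_gap: 0.434
```

Emit:
play_rows(moves=[[[0,0,0.1,0,0,0,25],[0,0,0.22,0,0,0,25],[0,0,0.3,0,0,0,25],[0,0,0.32,0,0,0,25],[0,0,0.32,0,0,0,25]]])

```text
time: 6.05
eef_pos: [0.498, -0.3468, 0.0734]
tcp_rot: [3.141, -0.002, 0.005]
wrist_force: [-0.3, -0.6, -0.5]
finger_gap: 0.429
```

```bash
python3 -c "
from mv import *
from h import *
x,y,a,z=FIG['owl']; q=place(-.12); plan((*q,z+.014,SY))
im,d=bot.get_image('scene');im2,d=bot.get_image('top'); cv2.imwrite('pics/p1.png',np.hstack([crop(im,80,150,80,100,4.9),crop(im2,330,150,80,100,4.9)]))"
```

```text
t 6.05 tcp [ 0.498  -0.3468  0.0734] [ 3.141e+00 -2.000e-03  5.000e-03] gap 0.429 F [-0.3 -0.6 -0.5]
[-0.0039, 0.0054, 0.0559, 0.0002, -0.0012, 0.0008]
```

View pics/p1.png

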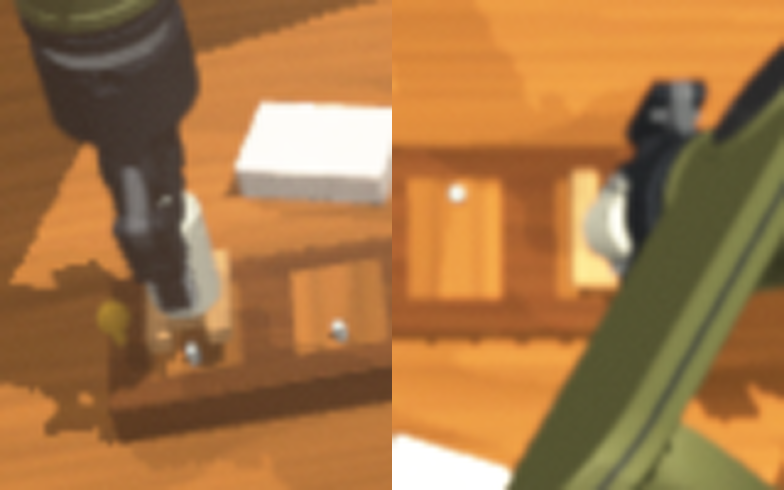

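```bash
python3 -c "
from h import *
print(Cam('top').at_z([(366.7-.4,184.3-.4),(366.7-.4,150+286/4.9-.4)],.0616))"
```

```text
[[ 0.53185712 -0.32444575  0.0616    ]
 [ 0.46951776 -0.32386922  0.0616    ]]
```

Emit:
play_rows(moves=[[[-0.008,0.006,0.01,0,0,0,25],[-0.008,0.006,0.02,0,0,0,25],[-0.008,0.006,0.035,0,0,0,25],[-0.008,0.006,0.046,0,0,0,25],[-0.008,0.006,0.053,0,0,0,25]]])

```text
time: 6.78
eef_pos: [0.4944, -0.3503, 0.0517]
tcp_rot: [3.141, -0.002, 0.004]
wrist_force: [-5.0, 1.8, 18.0]
finger_gap: 0.433
```

```bash
python3 -c "
from mv import *
q=place(-.12); plan((*q,.051,SY))"
```

```text
t 6.78 tcp [ 0.4944 -0.3503  0.0517] [ 3.141e+00 -2.000e-03  4.000e-03] gap 0.433 F [-5.   1.8 18. ]
[0.0053, -0.0032, 0.0017, 0.0004, -0.0011, 0.0001]
```

Contact at the expected height. Releasing.

Emit:
play_rows(moves=[[[0,0,-0.001,0,0,0,45],[0,0,-0.001,0,0,0,60],[0,0,-0.001,0,0,0,85],[0,0,-0.001,0,0,0,85]]])

```text
time: 7.28
eef_pos: [0.4948, -0.3504, 0.0526]
tcp_rot: [3.14, -0.003, 0.004]
wrist_force: [-0.1, -0.2, -0.3]
finger_gap: 0.995
```

Emit:
play_rows(moves=[[[0,0,-0.05,0,0,0,85],[0,0,-0.15,0,0,0,85],[0,0,-0.3,0,0,0,85],[0,0,-0.37,0,0,0,85],[0,-0.12,-0.37,0,0,0,85]]])

```text
time: 7.9
eef_pos: [0.4968, -0.3059, 0.2041]
tcp_rot: [3.134, -0.01, 0.001]
wrist_force: [0.1, 1.0, -0.2]
finger_gap: 0.995
```

Emit:
play_rows(moves=[[[0,-0.75,0,0,0,0.1,85],[0,-0.75,0,0,0,0.1,85],[0,-0.75,0,0,0,0.1,85],[0,-0.75,0,0,0,0.1,85],[0,-0.75,0,0,0,0.1,85]]])

```text
time: 8.52
eef_pos: [0.4923, 0.0001, 0.2004]
tcp_rot: [3.141, -0.003, -0.152]
wrist_force: [1.2, 0.3, 0.1]
finger_gap: 0.994
```

```bash
cat > chk.py <<'E'
from fit import *
import mv,sys
def chk(*ys):
    C=Cam("top"); im,d=bot.get_image("top"); P=C.cloud(d)
    for y in ys:
        c=np.array(mv.place(y)); r,f=fit(C,P,c,.030,mv.SY)
        print("place",y,"err mm",np.round((r[:2]-c)*1000,1),"yaw",round(r[2],3),"cost",round(f,4))
E
python3 -c "
from chk import *
chk(-.12)
x,y,a,z=mv.FIG['duck']; mv.plan((x,y,.2,a),(x,y,z,a))"
```

```text
place -0.12 err mm [-1.  -0.4] yaw -0.007 cost 0.047
t 8.57 tcp [0.4917 0.0054 0.2003] [-3.137e+00 -2.000e-03 -1.500e-01] gap 0.997 F [-0.7  3.8 -0.3]
[-0.0777, -0.6382, 0.0038, -0.0032, -0.0007, 0.1029]
[0.0, -0.0, 0.415, 0.0, 0.0, 0.0]
```

The owl is placed within 1 mm. Duck next.

Emit:
play_rows(moves=[[[-0.078,-0.638,0.004,-0.003,-0.001,0.103,85],[-0.078,-0.638,0.004,-0.003,-0.001,0.103,85],[-0.078,-0.638,0.004,-0.003,-0.001,0.103,85],[-0.078,-0.638,0.004,-0.003,-0.001,0.103,85],[-0.078,-0.638,0.004,-0.003,-0.001,0.103,85]]])

```text
time: 9.2
eef_pos: [0.5009, 0.2585, 0.1983]
tcp_rot: [3.138, -0.002, -0.31]
wrist_force: [0.5, -0.5, 0.2]
finger_gap: 0.992
```

Emit:
play_rows(moves=[[[0,0,0.08,0,0,0,85],[0,0,0.18,0,0,0,85],[0,0,0.24,0,0,0,85],[0,0,0.24,0,0,0,85],[0,0,0.24,0,0,0,85]]])

```text
time: 9.82
eef_pos: [0.5017, 0.2539, 0.1032]
tcp_rot: [3.137, -0.003, -0.315]
wrist_force: [0.5, -0.0, 0.1]
finger_gap: 0.995
```

```bash
python3 -c "
from mv import *
x,y,a,z=FIG['duck']; plan((x,y,z,a))"
```

```text
t 9.82 tcp [0.5017 0.2539 0.1032] [ 3.137e+00 -3.000e-03 -3.150e-01] gap 0.995 F [ 0.5 -0.   0.1]
[-0.0131, -0.0192, 0.1729, 0.0027, -0.0016, -0.0022]
```

Emit:
play_rows(moves=[[[-0.013,-0.019,0,0.003,-0.002,-0.002,85],[-0.013,-0.019,0.02,0.003,-0.002,-0.002,85],[-0.013,-0.019,0.1,0.003,-0.002,-0.002,85],[-0.013,-0.019,0.172,0.003,-0.002,-0.002,85],[-0.013,-0.019,0.172,0.003,-0.002,-0.002,85]]])

```text
time: 10.45
eef_pos: [0.4963, 0.262, 0.0316]
tcp_rot: [3.138, 0.005, -0.311]
wrist_force: [0.2, 0.2, 0.9]
finger_gap: 0.994
```

Emit:
play_rows(moves=[[[0,0,0,0,0,0,60],[0,0,0,0,0,0,45],[0,0,0,0,0,0,25],[0,0,0,0,0,0,25],[0,0,0,0,0,0,25]]])

```text
time: 11.08
eef_pos: [0.4991, 0.2632, 0.035]
tcp_rot: [-3.14, 0.0, -0.312]
wrist_force: [-0.1, -0.7, 6.2]
finger_gap: 0.427
```

```bash
python3 -c "
from mv import *
x,y,a,z=FIG['duck']; q=place(-.04); plan((x,y,.20,a),(*q,.2,SY),(*q,z+.014,SY))"
```

```text
t 11.07 tcp [0.4991 0.2632 0.035 ] [-3.14   0.    -0.312] gap 0.427 F [-0.1 -0.7  6.2]
[0.0008, 0.001, -0.4126, -0.001, 0.0, 0.0002]
[0.4006, 1.2669, 0.0, -0.0, 0.0, -0.2012]
[0.0, -0.0, 0.38, 0.0, 0.0, 0.0]
```

Emit:
play_rows(moves=[[[0,0,-0.06,0,0,0,25],[0,0,-0.16,0,0,0,25],[0,0,-0.28,0,0,0,25],[0,0,-0.37,0,0,0,25],[0,0,-0.41,0,0,0,25]]])

```text
time: 11.7
eef_pos: [0.4996, 0.2631, 0.2001]
tcp_rot: [-3.139, -0.002, -0.312]
wrist_force: [0.9, 0.3, -1.5]
finger_gap: 0.436
```

Emit:
play_rows(moves=[[[0.03,0.1,0,0,0,-0.02,25],[0.07,0.22,0,0,0,-0.05,25],[0.11,0.35,0,0,0,-0.09,25],[0.155,0.49,0,0,0,-0.13,25],[0.2,0.63,0,0,0,-0.17,25]]])

```text
time: 12.32
eef_pos: [0.4964, -0.0033, 0.1964]
tcp_rot: [-3.141, 0.003, -0.042]
wrist_force: [1.2, -0.3, -2.5]
finger_gap: 0.426
```

```bash
python3 -c "
from mv import *
x,y,a,z=FIG['duck']; q=place(-.04); plan((*q,.2,SY),(*q,z+.014,SY))"
```

```text
t 12.32 tcp [ 0.4964 -0.0033  0.1964] [-3.141e+00  3.000e-03 -4.200e-02] gap 0.426 F [ 1.2 -0.3 -2.5]
[0.0272, 0.6637, -0.0092, -0.0002, 0.0022, -0.0293]
[0.0, -0.0, 0.38, 0.0, 0.0, 0.0]
```

Emit:
play_rows(moves=[[[0.006,0.14,-0.009,0,0.002,-0.03,25],[0.012,0.29,-0.009,0,0.002,-0.03,25],[0.018,0.43,-0.009,0,0.002,-0.03,25],[0.024,0.55,-0.009,0,0.002,-0.03,25],[0.027,0.65,-0.009,0,0.002,-0.03,25]]])

```text
time: 12.95
eef_pos: [0.4957, -0.2636, 0.1996]
tcp_rot: [-3.14, 0.0, 0.001]
wrist_force: [0.3, -0.7, -1.2]
finger_gap: 0.428
```

Emit:
play_rows(moves=[[[0,0,0.05,0,0,0,25],[0,0,0.16,0,0,0,25],[0,0,0.27,0,0,0,25],[0,0,0.32,0,0,0,25],[0,0,0.32,0,0,0,25]]])

```text
time: 13.58
eef_pos: [0.4946, -0.2605, 0.0702]
tcp_rot: [-3.138, 0.004, 0.002]
wrist_force: [-0.1, -0.0, -0.8]
finger_gap: 0.43
```

```bash
python3 -c "
from mv import *
q=place(-.04); plan((q[0]-.001,q[1],.0485,SY))"
```

```text
t 13.57 tcp [ 0.4946 -0.2605  0.0702] [-3.138e+00  4.000e-03  2.000e-03] gap 0.43 F [-0.1 -0.  -0.8]
[0.0016, 0.0214, 0.0542, -0.0024, 0.0026, -0.001]
```

Emit:
play_rows(moves=[[[0.001,0.021,0,-0.002,0.003,0,25],[0.001,0.021,0,-0.002,0.003,0,25],[0.001,0.021,0.025,-0.002,0.003,0,25],[0.001,0.021,0.045,-0.002,0.003,0,25],[0.001,0.021,0.054,-0.002,0.003,0,25]]])

```text
time: 14.2
eef_pos: [0.4967, -0.2699, 0.0505]
tcp_rot: [3.139, -0.005, 0.003]
wrist_force: [-0.3, 0.4, -1.4]
finger_gap: 0.433
```

```bash
python3 -c "
from mv import *
q=place(-.04); plan((q[0]-.001,q[1],.0485,SY))"
```

```text
t 14.2 tcp [ 0.4967 -0.2699  0.0505] [ 3.139e+00 -5.000e-03  3.000e-03] gap 0.433 F [-0.3  0.4 -1.4]
[-0.004, -0.0022, 0.005, 0.0013, -0.0032, -0.0009]
```

Emit:
play_rows(moves=[[[-0.003,-0.001,0.002,0,-0.002,0,25],[-0.003,-0.001,0.004,0,-0.002,0,25],[-0.003,-0.001,0.004,0,-0.002,0,25]]])

```text
time: 14.58
eef_pos: [0.4963, -0.2699, 0.0498]
tcp_rot: [3.139, -0.003, 0.003]
wrist_force: [-0.4, -0.0, -1.2]
finger_gap: 0.431
```

Emit:
play_rows(moves=[[[0,0,0.002,0,0,0,25],[0,0,0.004,0,0,0,25],[0,0,0.004,0,0,0,25]]])

```text
time: 14.95
eef_pos: [0.4964, -0.2701, 0.0491]
tcp_rot: [3.138, -0.004, 0.003]
wrist_force: [-0.4, 0.6, 5.4]
finger_gap: 0.434
```

Contact (5 N). Release, rise, and go towards the rabbit.

Emit:
play_rows(moves=[[[0,0,0,0,0,0,45],[0,0,0,0,0,0,60],[0,0,0,0,0,0,85],[0,0,0,0,0,0,85]]])

```text
time: 15.45
eef_pos: [0.4961, -0.2699, 0.048]
tcp_rot: [3.139, -0.003, 0.003]
wrist_force: [-0.2, -0.7, 0.5]
finger_gap: 0.997
```

Emit:
play_rows(moves=[[[0,0,-0.05,0,0,0,85],[0,0,-0.15,0,0,0,85],[0,0,-0.3,0,0,0,85],[0,0,-0.38,0,0,0,85],[0,-0.12,-0.38,0,0,0,85]]])

```text
time: 16.08
eef_pos: [0.4986, -0.2248, 0.2037]
tcp_rot: [3.133, -0.011, -0.001]
wrist_force: [0.2, 0.9, 0.0]
finger_gap: 0.992
```

Emit:
play_rows(moves=[[[0,-0.7,0,0,0,0.1,85],[0,-0.7,0,0,0,0.1,85],[0,-0.7,0,0,0,0.1,85],[0,-0.7,0,0,0,0.1,85],[0,-0.7,0,0,0,0.1,85]]])

```text
time: 16.7
eef_pos: [0.4941, 0.0615, 0.1992]
tcp_rot: [3.14, -0.003, -0.152]
wrist_force: [-0.6, 0.1, -0.1]
finger_gap: 0.995
```

```bash
python3 -c "
from chk import *
chk(-.12,-.04)
x,y,a,z=mv.FIG['rabbit']; mv.plan((x,y,.2,a),(x,y,z,a))"
```

```text
place -0.12 err mm [-1.5 -0.4] yaw -0.013 cost 0.0452
place -0.04 err mm [ 1.1 -1.6] yaw 0.016 cost 0.0437
t 16.75 tcp [0.4942 0.0639 0.1992] [-3.141e+00 -3.000e-03 -1.510e-01] gap 0.999 F [0.9 2.8 1.2]
[-0.0089, -0.2922, -0.0018, -0.0007, -0.0018, 0.043]
[0.0, -0.0, 0.39, 0.0, 0.0, 0.0]
```

Emit:
play_rows(moves=[[[-0.009,-0.15,0,0,-0.002,0.043,85],[-0.009,-0.26,0,0,-0.002,0.043,85],[-0.009,-0.292,0.05,0,-0.002,0.043,85],[-0.009,-0.292,0.16,0,-0.002,0.043,85],[-0.009,-0.292,0.16,0,-0.002,0.043,85]]])

```text
time: 17.38
eef_pos: [0.5064, 0.1735, 0.132]
tcp_rot: [3.135, 0.007, -0.222]
wrist_force: [-0.7, -0.4, 1.5]
finger_gap: 0.993
```

```bash
python3 -c "
from mv import *
x,y,a,z=FIG['rabbit']; plan((x,y,z,a))"
```

```text
t 17.38 tcp [0.5064 0.1735 0.132 ] [ 3.135  0.007 -0.222] gap 0.993 F [-0.7 -0.4  1.5]
[0.0025, -0.0183, 0.2199, 0.0039, 0.0043, -0.0017]
```

Emit:
play_rows(moves=[[[0.002,-0.017,0,0.003,0.003,-0.002,85],[0.002,-0.017,0.05,0.003,0.003,-0.002,85],[0.002,-0.017,0.14,0.003,0.003,-0.002,85],[0.002,-0.017,0.22,0.003,0.003,-0.002,85],[0.002,-0.017,0.22,0.003,0.003,-0.002,85]]])

```text
time: 18.0
eef_pos: [0.5114, 0.1803, 0.0466]
tcp_rot: [-3.14, -0.004, -0.219]
wrist_force: [0.2, 0.0, 0.8]
finger_gap: 0.997
```

Emit:
play_rows(moves=[[[0,0,0,0,0,0,60],[0,0,0,0,0,0,45],[0,0,0,0,0,0,25],[0,0,0,0,0,0,25],[0,0,0,0,0,0,25]]])

```text
time: 18.62
eef_pos: [0.5121, 0.1809, 0.0486]
tcp_rot: [-3.138, -0.007, -0.219]
wrist_force: [-2.1, -0.4, 8.3]
finger_gap: 0.427
```

```bash
python3 -c "
from mv import *
x,y,a,z=FIG['rabbit']; q=place(.04); plan((x,y,.20,a),(*q,.2,SY),(*q,z+.014,SY))"
```

```text
t 18.62 tcp [0.5121 0.1809 0.0486] [-3.138 -0.007 -0.219] gap 0.427 F [-2.1 -0.4  8.3]
[-0.0062, 0.0029, -0.3785, -0.0022, -0.0043, 0.0]
[0.17, 0.9072, 0.0, 0.0, 0.0, -0.142]
[0.0, -0.0, 0.355, 0.0, 0.0, 0.0]
```

Emit:
play_rows(moves=[[[0,0,-0.06,0,0,0,25],[0,0,-0.16,0,0,0,25],[0,0,-0.28,0,0,0,25],[0,0,-0.37,0,0,0,25],[0,0,-0.39,0,0,0,25]]])

```text
time: 19.25
eef_pos: [0.5125, 0.1809, 0.2061]
tcp_rot: [-3.136, -0.011, -0.219]
wrist_force: [-0.2, 0.3, -1.9]
finger_gap: 0.426
```

Emit:
play_rows(moves=[[[0.02,0.1,0,0,0,-0.02,25],[0.04,0.22,0,0,0,-0.05,25],[0.065,0.35,0,0,0,-0.08,25],[0.09,0.49,0,0,0,-0.11,25],[0.11,0.6,0,0,0,-0.14,25]]])

```text
time: 19.88
eef_pos: [0.5003, -0.0653, 0.2011]
tcp_rot: [-3.14, -0.003, 0.002]
wrist_force: [-0.3, 1.7, -1.0]
finger_gap: 0.428
```

```bash
python3 -c "
from mv import *
q=place(.04); plan((*q,.2,SY))"
```

```text
t 19.88 tcp [ 0.5003 -0.0653  0.2011] [-3.14e+00 -3.00e-03  2.00e-03] gap 0.428 F [-0.3  1.7 -1. ]
[-0.0118, 0.3093, 0.0023, -0.0009, -0.0021, -0.0013]
```

Emit:
play_rows(moves=[[[-0.005,0.12,0,0,-0.002,-0.001,25],[-0.01,0.22,0,0,-0.002,-0.001,25],[-0.012,0.29,0,0,-0.002,-0.001,25],[-0.012,0.305,0,0,-0.002,-0.001,25],[-0.012,0.305,0.03,0,-0.002,-0.001,25]]])

```text
time: 20.5
eef_pos: [0.4972, -0.1853, 0.1898]
tcp_rot: [-3.14, -0.003, 0.002]
wrist_force: [0.1, 0.2, -1.4]
finger_gap: 0.425
```

Emit:
play_rows(moves=[[[0,0,0.08,0,0,0,25],[0,0,0.17,0,0,0,25],[0,0,0.25,0,0,0,25],[0,0,0.26,0,0,0,25],[0,0,0.26,0,0,0,25]]])

```text
time: 21.12
eef_pos: [0.4973, -0.1844, 0.0862]
tcp_rot: [-3.14, -0.002, 0.004]
wrist_force: [0.1, 0.7, -0.7]
finger_gap: 0.428
```

```bash
python3 -c "
from mv import *
q=place(.04); plan((q[0]-.001,q[1],.0625,SY))"
```

```text
t 21.12 tcp [ 0.4973 -0.1844  0.0862] [-3.14e+00 -2.00e-03  4.00e-03] gap 0.428 F [ 0.1  0.7 -0.7]
[-0.0064, 0.0115, 0.0593, -0.0011, -0.0012, -0.0003]
```

Emit:
play_rows(moves=[[[-0.006,0.0115,0,0,0,0,25],[-0.006,0.0115,0.02,0,0,0,25],[-0.006,0.0115,0.04,0,0,0,25],[-0.006,0.0115,0.055,0,0,0,25],[-0.006,0.0115,0.055,0,0,0,25]]])

```text
time: 21.75
eef_pos: [0.4944, -0.1896, 0.0635]
tcp_rot: [-3.14, -0.001, 0.002]
wrist_force: [-0.4, -0.2, -1.4]
finger_gap: 0.425
```

Emit:
play_rows(moves=[[[0,0,0.002,0,0,0,25],[0,0,0.004,0,0,0,25],[0,0,0.004,0,0,0,25]]])

```text
time: 22.12
eef_pos: [0.4951, -0.1899, 0.0628]
tcp_rot: [-3.141, -0.003, 0.003]
wrist_force: [0.3, -0.4, -1.6]
finger_gap: 0.425
```

Emit:
play_rows(moves=[[[0,0,0.002,0,0,0,25],[0,0,0.004,0,0,0,25],[0,0,0.004,0,0,0,25]]])

```text
time: 22.5
eef_pos: [0.4951, -0.19, 0.0626]
tcp_rot: [-3.141, -0.003, 0.003]
wrist_force: [-2.8, 0.7, 11.3]
finger_gap: 0.427
```

Emit:
play_rows(moves=[[[0,0,0,0,0,0,45],[0,0,0,0,0,0,60],[0,0,0,0,0,0,85],[0,0,0,0,0,0,85]]])

```text
time: 23.0
eef_pos: [0.4949, -0.1898, 0.0609]
tcp_rot: [-3.14, -0.002, 0.003]
wrist_force: [0.1, -0.3, 0.1]
finger_gap: 0.994
```

Emit:
play_rows(moves=[[[0,0,-0.05,0,0,0,85],[0,0,-0.15,0,0,0,85],[0,0,-0.28,0,0,0,85],[0,0,-0.35,0,0,0,85],[0,0,-0.36,0,0,0,85]]])

```text
time: 23.62
eef_pos: [0.496, -0.1907, 0.2073]
tcp_rot: [3.141, -0.007, 0.003]
wrist_force: [1.2, -0.2, -0.4]
finger_gap: 0.995
```

Emit:
play_rows(moves=[[[0,-0.7,0,0,0,-0.26,85],[0,-0.7,0,0,0,-0.26,85],[0,-0.7,0,0,0,-0.26,85],[0,-0.7,0,0,0,-0.26,85],[0,-0.7,0,0,0,-0.26,85]]])

```text
time: 24.25
eef_pos: [0.4923, 0.0928, 0.2037]
tcp_rot: [-3.14, 0.0, 0.414]
wrist_force: [0.0, -0.2, -0.7]
finger_gap: 0.994
```

```bash
python3 -c "
from chk import *
chk(-.12,-.04,.04)
x,y,a,z=mv.FIG['bear']; mv.plan((x,y,.2,a),(x,y,z,a))"
```

```text
place -0.12 err mm [-1.5 -0.4] yaw -0.015 cost 0.0452
place -0.04 err mm [ 1.1 -1.7] yaw 0.01 cost 0.0552
place 0.04 err mm [ 0.  -2.9] yaw -0.003 cost 0.0308
t 24.3 tcp [0.4924 0.0952 0.2037] [-3.137e+00 -1.000e-03  4.140e-01] gap 0.999 F [ 0.5  2.  -0.2]
[0.0615, 0.018, 0.0092, -0.0028, -0.0007, -0.0055]
[0.0, -0.0, 0.4025, 0.0, 0.0, 0.0]
```

Emit:
play_rows(moves=[[[0.061,0.018,0.01,-0.002,0,-0.005,85],[0.061,0.018,0.01,-0.002,0,-0.005,85],[0.061,0.018,0.1,-0.002,0,-0.005,85],[0.061,0.018,0.23,-0.002,0,-0.005,85],[0.061,0.018,0.23,-0.002,0,-0.005,85]]])

```text
time: 24.92
eef_pos: [0.5142, 0.092, 0.1096]
tcp_rot: [-3.141, 0.009, 0.418]
wrist_force: [0.2, 0.6, 0.6]
finger_gap: 0.995
```

```bash
python3 -c "
from mv import *
x,y,a,z=FIG['bear']; plan((x,y,z,a))"
```

```text
t 24.93 tcp [0.5142 0.092  0.1096] [-3.141  0.009  0.418] gap 0.995 F [0.2 0.6 0.6]
[0.0163, -0.011, 0.1765, -0.0004, 0.0054, -0.003]
```

Emit:
play_rows(moves=[[[0.015,-0.01,0,0,0.003,-0.003,85],[0.015,-0.01,0,0,0.003,-0.003,85],[0.015,-0.01,0.08,0,0.003,-0.003,85],[0.015,-0.01,0.176,0,0.003,-0.003,85],[0.015,-0.01,0.176,0,0.003,-0.003,85]]])

```text
time: 25.55
eef_pos: [0.5222, 0.0991, 0.0424]
tcp_rot: [3.14, -0.004, 0.424]
wrist_force: [0.4, 1.0, 0.1]
finger_gap: 0.997
```

Emit:
play_rows(moves=[[[0,0,0,0,0,0,60],[0,0,0,0,0,0,45],[0,0,0,0,0,0,25],[0,0,0,0,0,0,25],[0,0,0,0,0,0,25]]])

```text
time: 26.18
eef_pos: [0.5236, 0.0991, 0.0448]
tcp_rot: [3.138, -0.008, 0.424]
wrist_force: [-1.9, -1.1, 8.5]
finger_gap: 0.427
```

```bash
python3 -c "
from mv import *
x,y,a,z=FIG['bear']; q=place(.12); plan((x,y,.20,a),(*q,.2,SY),(*q,z+.014,SY))"
```

```text
t 26.18 tcp [0.5236 0.0991 0.0448] [ 3.138 -0.008  0.424] gap 0.427 F [-1.9 -1.1  8.5]
[-0.0106, -0.0033, -0.3882, 0.0023, -0.0053, 0.0007]
[-0.2636, 0.4503, 0.0, -0.0, -0.0, 0.2665]
[0.0, -0.0, 0.3675, 0.0, 0.0, 0.0]
```

Emit:
play_rows(moves=[[[0,0,-0.06,0,0,0,25],[0,0,-0.16,0,0,0,25],[0,0,-0.28,0,0,0,25],[0,0,-0.37,0,0,0,25],[0,0,-0.388,0,0,0,25]]])

```text
time: 26.8
eef_pos: [0.5241, 0.0994, 0.2016]
tcp_rot: [3.136, -0.014, 0.424]
wrist_force: [0.9, 0.7, -2.0]
finger_gap: 0.425
```

Emit:
play_rows(moves=[[[-0.05,0.08,0,0.001,-0.002,0.06,25],[-0.11,0.19,0,0.002,-0.005,0.12,25],[-0.18,0.3,0,0.002,-0.005,0.18,25],[-0.24,0.4,0,0.002,-0.005,0.24,25],[-0.27,0.443,0,0.002,-0.005,0.267,25]]])

```text
time: 27.42
eef_pos: [0.4953, -0.1089, 0.1966]
tcp_rot: [-3.14, 0.003, 0.0]
wrist_force: [0.7, -0.0, -2.1]
finger_gap: 0.427
```

```bash
python3 -c "
from mv import *
q=place(.12); plan((*q,.2,SY))"
```

```text
t 27.43 tcp [ 0.4953 -0.1089  0.1966] [-3.14e+00  3.00e-03  0.00e+00] gap 0.427 F [ 0.7 -0.  -2.1]
[0.0005, 0.0003, -0.0086, -0.0012, 0.0017, -0.0025]
```

Emit:
play_rows(moves=[[[0,0,0.06,0,0,-0.002,25],[0,0,0.16,0,0,-0.002,25],[0,0,0.26,0,0,-0.002,25],[0,0,0.285,0,0,-0.002,25],[0,0,0.285,0,0,-0.002,25]]])

```text
time: 28.05
eef_pos: [0.4959, -0.1064, 0.0833]
tcp_rot: [-3.139, 0.003, 0.007]
wrist_force: [0.2, 0.3, -1.5]
finger_gap: 0.426
```

```bash
python3 -c "
from mv import *
q=place(.12); plan((q[0]-.001,q[1]+.001,.0588,SY))"
```

```text
t 28.05 tcp [ 0.4959 -0.1064  0.0833] [-3.139e+00  3.000e-03  7.000e-03] gap 0.426 F [ 0.2  0.3 -1.5]
[-0.0034, 0.0042, 0.0612, -0.0016, 0.0016, 0.0021]
```

Emit:
play_rows(moves=[[[-0.003,0.004,0,-0.002,0.001,0.002,25],[-0.003,0.004,0.02,-0.002,0.001,0.002,25],[-0.003,0.004,0.04,-0.002,0.001,0.002,25],[-0.003,0.004,0.056,-0.002,0.001,0.002,25],[-0.003,0.004,0.056,-0.002,0.001,0.002,25]]])

```text
time: 28.68
eef_pos: [0.4948, -0.108, 0.061]
tcp_rot: [3.141, 0.0, 0.004]
wrist_force: [-0.7, -0.6, -1.6]
finger_gap: 0.428
```

Emit:
play_rows(moves=[[[0,0,0.002,0,0,0,25],[0,0,0.004,0,0,0,25],[0,0,0.004,0,0,0,25]]])

```text
time: 29.05
eef_pos: [0.4954, -0.1082, 0.0601]
tcp_rot: [3.14, -0.001, 0.004]
wrist_force: [-0.3, -0.6, -1.8]
finger_gap: 0.433
```

Emit:
play_rows(moves=[[[0,0,0.002,0,0,0,25],[0,0,0.003,0,0,0,25],[0,0,0.0045,0,0,0,25],[0,0,0.0045,0,0,0,25]]])

```text
time: 29.55
eef_pos: [0.4954, -0.1081, 0.0589]
tcp_rot: [3.14, -0.002, 0.004]
wrist_force: [-1.6, 0.7, 4.5]
finger_gap: 0.425
```

Contact. Release and retreat.

Emit:
play_rows(moves=[[[0,0,0,0,0,0,45],[0,0,0,0,0,0,60],[0,0,0,0,0,0,85],[0,0,0,0,0,0,85]]])

```text
time: 30.05
eef_pos: [0.4954, -0.1082, 0.0581]
tcp_rot: [3.14, -0.001, 0.004]
wrist_force: [0.2, 0.5, -0.0]
finger_gap: 0.997
```

Emit:
play_rows(moves=[[[0,0,-0.05,0,0,0,85],[0,0,-0.15,0,0,0,85],[0,0,-0.28,0,0,0,85],[0,0,-0.36,0,0,0,85],[0,0,-0.37,0,0,0,85]]])

```text
time: 30.68
eef_pos: [0.4969, -0.1085, 0.2089]
tcp_rot: [3.138, -0.007, 0.004]
wrist_force: [0.1, 0.4, 0.7]
finger_gap: 0.989
```

Emit:
play_rows(moves=[[[0,-0.75,-0.1,0,0,0,85],[0,-0.75,-0.1,0,0,0,85],[0,-0.75,-0.1,0,0,0,85],[0,-0.75,-0.1,0,0,0,85],[0,-0.75,-0.1,0,0,0,85]]])

```text
time: 31.3
eef_pos: [0.4928, 0.1941, 0.2445]
tcp_rot: [3.14, 0.001, 0.005]
wrist_force: [0.7, 0.1, 0.5]
finger_gap: 0.993
```

```bash
python3 -c "
from chk import *
chk(-.12,-.04,.04,.12)
im,d=bot.get_image('scene');im2,_=bot.get_image('top')
P=Cam('top').cloud(_)
for y in (-.12,-.04,.04,.12):
    c=mv.place(y); m=np.hypot(P[...,0]-c[0],P[...,1]-c[1])<.035; print('top z',P[m][:,2].max())
cv2.imwrite('pics/end.png',np.vstack([crop(im,90,160,150,85,5),crop(im2,255,170,150,35,5)]))"
```

```text
place -0.12 err mm [-1.5 -0.3] yaw -0.013 cost 0.0528
place -0.04 err mm [ 1.  -1.6] yaw 0.017 cost 0.0512
place 0.04 err mm [-0.1 -2.9] yaw -0.0 cost 0.036
place 0.12 err mm [-0.1  3.8] yaw -0.004 cost 0.0347
top z 0.1131508926663529
top z 0.10641743814757453
top z 0.13113379367109074
top z 0.11948482188643099
```

View pics/end.png

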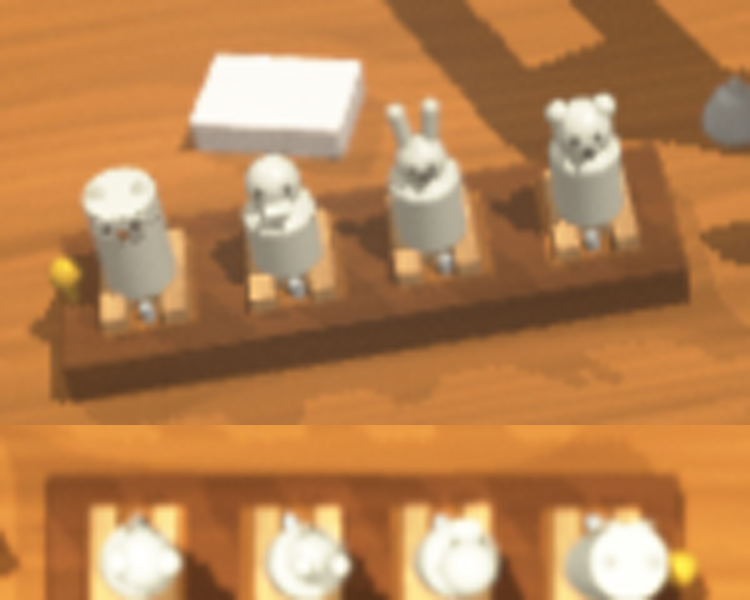

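All four stand with their pins in the notches. The bear's top reads slightly high, so I'll check that the feet lie flat before handing in.

```bash
python3 -c "
from h import *; import mv
P=Cam('top').cloud(bot.get_image('top')[1])
for n,y in (('owl',-.12),('duck',-.04),('rabbit',.04),('bear',.12)):
    q=P-[*mv.place(y),0]; z=q[...,2]; m=(abs(q[...,0])<.028)&(abs(q[...,1])<.021)&(z<.052)&(z>.034)
    for s in (1,-1):
        k=m&(q[...,0]*s>.008); print(n,s,k.sum(),np.round(np.median(z[k]),4),end='  ')
    print()
o=bot.observe(); print(o['eef_pos'],o['time']); bot.finish_job()"
```

```text
owl 1 52 0.0413  owl -1 68 0.0412  
duck 1 50 0.0408  duck -1 85 0.0406  
rabbit 1 49 0.0407  rabbit -1 80 0.0407  
bear 1 44 0.041  bear -1 77 0.041  
[0.49297707 0.19272408 0.24427626] 31.5
the job is handed in; nothing more can be done
```

All four figures are on the stand in reversed order, and I handed the job in at about 31.5 s. From the brass ball outward they stand owl, duck, rabbit, bear. None tipped, and the blue and orange look-alikes were not touched.

| Figure | Offset from place centre, x (mm) | Offset, y (mm) | Facing error (rad) |
|---|---|---|---|
| Owl | -1.5 | -0.3 | under 0.02 |
| Duck | +1.0 | -1.6 | under 0.02 |
| Rabbit | -0.1 | -2.9 | under 0.01 |
| Bear | -0.1 | +3.8 | under 0.01 |

- **Offsets:** all are well inside the 9 mm limit, as measured in the top camera.
- **Feet:** the foot tops read 40.6–41.3 mm, against 40 mm expected, and are the same front and back, so the feet lie flat. The last picture shows every pin in its notch.
- **Arm:** it was clear of everything at the end, with the tool tip 0.24 m up and to one side.
- **One reading that disagreed:** the bear's top read about 5 mm high, while the other three read 2–3 mm high. Its foot read flat and at the right height, so I took this as depth noise at the ears.

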